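# Find the tired spring on the sieve shaker

## Task

One of the three springs under the sieve plate of this pigment shaker has gone soft. Press the rubber pads with your fingertips to find the softest one, then push that mount's red tag down flat to mark it for replacement and take your hand away. Leave the other two tags standing up, and do not pick up or shift the clamp nuts, the glass muller or the sieve.

Things in the scene. Friction and masses are not known exactly. Their poses are not given: they have to be found in the camera images.
- shaker: Bench sieve shaker, sieve plate off: fixed grey casting 290 x 300 mm, deck 70 mm above the bench. Origin: centre of its underside; panel faces its -x. Three like spring mounts stand on the deck at x, y = (-45, 0), (75, 85), (75, -85) mm, all turned the same way as the shaker. Copper coil at (40, 0), 64 mm across, top 39 mm above the deck; studs 28 mm high at (-55, +-128).
- pad_a (a joint): Pad of one of the three mounts, which one is not told: black round rubber disc on an open coil spring, 44 mm across, centred on its mount, top 64 mm above the deck. Joint, m: pressed depth, 0 at rest, 0.014 at the stop; springs back. It starts to give at about 1.5 N; then sound springs take over 1 N per mm, the tired one about 0.5 N per mm.
- tag_a (a joint): Red tag of the mount of pad_a, white stripe near the end; 42 long, 26 wide, 2.5 mm thick. Hinge: along the shaker's y, 34 mm to -x of the mount's centre, 27 mm above the deck. Joint, rad: 0 = up, pointing to -x, tipped 31 degrees above level; 0.55 = flat, level, on its stop. Starts 0 to 0.08. Stiff hinge, stays where left; 2 to 4 N down near its end (at 0: 36 mm out from and 22 above the hinge) moves it.
- pad_b (a joint): Pad of one of the three mounts, which one is not told: black round rubber disc on an open coil spring, 44 mm across, centred on its mount, top 64 mm above the deck. Joint, m: pressed depth, 0 at rest, 0.014 at the stop; springs back. It starts to give at about 1.5 N; then sound springs take over 1 N per mm, the tired one about 0.5 N per mm.
- tag_b (a joint): Red tag of the mount of pad_b, white stripe near the end; 42 long, 26 wide, 2.5 mm thick. Hinge: along the shaker's y, 34 mm to -x of the mount's centre, 27 mm above the deck. Joint, rad: 0 = up, pointing to -x, tipped 31 degrees above level; 0.55 = flat, level, on its stop. Starts 0 to 0.08. Stiff hinge, stays where left; 2 to 4 N down near its end (at 0: 36 mm out from and 22 above the hinge) moves it.
- pad_c (a joint): Pad of one of the three mounts, which one is not told: black round rubber disc on an open coil spring, 44 mm across, centred on its mount, top 64 mm above the deck. Joint, m: pressed depth, 0 at rest, 0.014 at the stop; springs back. It starts to give at about 1.5 N; then sound springs take over 1 N per mm, the tired one about 0.5 N per mm.
- tag_c (a joint): Red tag of the mount of pad_c, white stripe near the end; 42 long, 26 wide, 2.5 mm thick. Hinge: along the shaker's y, 34 mm to -x of the mount's centre, 27 mm above the deck. Joint, rad: 0 = up, pointing to -x, tipped 31 degrees above level; 0.55 = flat, level, on its stop. Starts 0 to 0.08. Stiff hinge, stays where left; 2 to 4 N down near its end (at 0: 36 mm out from and 22 above the hinge) moves it.
- clamp_nut_1: Loose black six-lobed clamp nut, 42 mm across, 26 mm high, standing on the deck's front part beside the front tag. Origin: centre of its underside. To be left alone.
- clamp_nut_2: Loose black six-lobed clamp nut, 42 mm across, 26 mm high, standing on the deck's front part beside the front tag. Origin: centre of its underside. To be left alone.
- muller: Loose pale glass muller standing on the bench to the left of the shaker, foot 72 mm across, 107 mm high. Origin: centre of its underside. To be left alone.
- sieve: Loose round brass sieve on the bench to the right of the shaker, 100 mm across, 40 mm high. Origin: centre of its underside. To be left alone.

How it is judged (in metres and radians):
On the way, in this order (a step that is already met when the one before it is completed fails the run):
1. the softest pad has been pressed in by more than 3 mm, before its tag is pushed down (value of joint pad_b above 0.003 m), for 0.05 s.
2. the softest mount's tag is pushed down flat (value of joint tag_b above 0.45 rad), for 0.2 s.
At the end, for the whole second after the job is handed in: The tag of the softest mount lies flat (joint above 0.45 rad, within 6 degrees of its stop), the other two tags still stand (below 0.22 rad), all pads have sprung back (within 2 mm), and the nuts, muller and sieve rest within 20 mm of where they were (value of joint tag_b above 0.45 rad and value of joint each of tag_a, tag_c below 0.22 rad and value of joint each of pad_a, pad_b, pad_c below 0.002 m and distance of each of clamp_nut_1, clamp_nut_2, muller, sieve from where it was at the start of the episode below 0.02 m and linear speed of each of clamp_nut_1, clamp_nut_2, muller, sieve below 0.02 m/s); the robot touches nothing.
It fails at once if the tag of a sound mount is pushed down (past 0.25 rad) (value of joint any of tag_a, tag_c above 0.25 rad).
It fails at once if a clamp nut, the muller or the sieve is lifted or shifted by more than 20 mm, or tipped over (distance of any of clamp_nut_1, clamp_nut_2, muller, sieve from where it was at the start of the episode above 0.02 m or angle between any of clamp_nut_1, clamp_nut_2, muller, sieve's own z axis and vertical above 0.4 rad).
It also fails if it takes over 45 s, if anything falls off the work surface, if the arm or the gripper's body presses on something with over 40 N, if the wrist force passes 120 N, or if a joint passes its speed limit or range.

## Robot

A 6-joint arm with a two-finger parallel gripper is mounted at the origin on the work surface. World frame = base frame: x ahead of the robot, y to its left, z up, the work surface at z = 0. Lengths are in mm, angles in degrees, forces in N, time in s.
With the tool pointing down it reaches from about 300 to 850 mm from the base axis. Payload 4.2 kg.
Tool frame: the origin (TCP) lies at the very end of the fingers, on their centre line; the grasp point (between the pads) lies 19 mm behind it; z points along the fingers, y is the line along which they close (so a half turn about z gives the same grasp; the last joint's range is limited). The gripper opens to 91 mm and grips with 3 to 60 N. Pads are 32 mm wide; open, the fingers measure 118 mm over their backs; the gripper's body (76 mm by 178 mm) begins 60 mm behind the grasp point.
Start: joints at [-1.146, 18.312, 89.639, -0, 72.044, -1.146], TCP at [575.019, 0, 176.676] pointing down, gripper open.
Joint ranges: [-177.97, 177.97], [-48.28, 115.42], [12.27, 149.76], [-77.06, 257.06], [2.81, 150.46], [-146.56, 146.56]. Speed limits (degrees/s): [147.25, 147.25, 180, 180, 180, 180].

## Interface

Orientations are given as [roll, pitch, yaw] about the fixed x, y, z axes, in that order (R = Rz(yaw) Ry(pitch) Rx(roll)).
In Python, from workcell import * gives the robot as it stands.
- The arm moves only by the tool move_arm, never from a script. Its argument "motion" is a list of rows, each a list of 3 entries, a list of its own where there are three numbers: the finger opening in mm, from 0 to 91.2, then the shift along the world's x, y, z in units of 25 mm (1.0 is 25 mm), then the turn, a rotation vector about the world's x, y, z in units of 4 degrees (1.0 is 4 degrees). In form: [[grip, [x, y, z], [ax, ay, az]], ...]. A call has 1 to 20 rows; each row shifts and turns the commanded pose from where the row before left it; what a row does not reach is not made up. A row lasts 1/12 s, in which the tool goes at most 41.7 mm and 7.16 degrees, less where a joint would pass 70% of its speed; a pose out of reach is approached as far as the arm can. A call with a number of a shift or a turn outside -1 to 1 is refused whole. A call with a gripper value outside its range is refused whole. The fingers move at their own pace and stop on an object; "grip_force" is the grip in N (left out, the last holds). Time passes only in rows, so rows that do not move let the fingers close. It gives the time, the measured TCP pose, the force, the opening and the grip force at its end, in the units of the state.
- state(): the state, without advancing time (a new reading comes with each control period).
- grab_frame(name): name is "scene" or "side" or "wrist"; returns the picture (384x512x3 uint8, blue, green, red); there is no depth.
- camera_info(name): a dict with "fx", "fy", "cx", "cy" (pixels), "rvec" (rotation vector, rad) and "tvec" (3), from world to camera coordinates, as OpenCV has them. Camera axes: x right, y down, z forward; pixel columns grow to the right and rows downward; lengths in mm; the calibration is good to about 2 mm. The wrist camera is an equidistant fisheye: a pixel r from the principal point sees the ray r / f radians off the axis. A picture is of the moment at which its call begins: read the wrist's pose just before it. camera_info takes no time and is no camera call; for the wrist camera it gives the pose at the moment of the call.
- job_done(): hands the job in; it is judged then, once.
The state is a dict: "time_s": time; "qpos": joint angles; "qvel": joint speeds; "effort": joint torques, N m; "ee_pos": TCP position; "ee_rot": TCP orientation; "force": force on the tool from outside, world axes, zero at the start; "torque": the same for the moment, N m; "gripper_width": finger opening in mm; "gripper_force": force on a finger pad.
Only numpy, scipy, OpenCV 4.12 (cv2) and the standard library are available. Lean on these libraries where they do the work, as an engineer would, in place of code of your own. Each camera call takes 0.05 s, during which the arm holds its last target. There are 200 camera calls.

## Working session

There is one attempt and no reset: what is moved stays moved. The work goes in short steps, Python scripts to look and compute and a tool call to move; the robot and the scene stay as the last step left them, time stands still between calls to the robot, and variables do not carry over. Pictures are saved under pics/ and viewed, at most 10 in all, crops included, and the job is handed in when it is done.

Besides the shell and the picture viewer there is one more tool, called after "Request:" as name(argument=value, ...) on one line, values as JSON. move_arm: Moves the arm, as the interface text tells. Shifts and turns lie within -1 to 1; 1 stands for 25 mm of shift or 4 degrees of turn. Its arguments: {"type":"object","properties":{"motion":{"type":"array","items":{"type":"array"}},"grip_force":{"type":"number"}},"required":["motion"]}

```bash
mkdir -p pics; python3 - <<'E'
from workcell import *
import cv2,numpy as np
a=grab_frame("scene");b=grab_frame("side")
cv2.imwrite("pics/scene.png",a);cv2.imwrite("pics/side.png",b)
for n in("scene","side"):print(camera_info(n))
s=state();print(s["time_s"],s["ee_pos"],s["ee_rot"],s["force"],s["gripper_width"])
for n,im in(("scene",a),("side",b)):
  h=cv2.cvtColor(im,cv2.COLOR_BGR2HSV)
  m=((h[...,0]<8)|(h[...,0]>172))&(h[...,1]>140)&(h[...,2]>60)
  k,_,st,c=cv2.connectedComponentsWithStats(m.astype(np.uint8))
  print(n,[(st[i].tolist(),c[i].round(1).tolist()) for i in range(1,k) if st[i,4]>25])
E
```

```text
{'fx': 487.9838314262905, 'fy': 487.9838314262905, 'cx': 256.0142854552152, 'cy': 189.44539734116165, 'rvec': array([ 1.86005602,  1.60480173, -0.70506753]), 'tvec': array([-113.45315226, -315.43039817, 1513.05634345])}
{'fx': 417.90360345590847, 'fy': 417.90360345590847, 'cx': 259.9908506142506, 'cy': 191.13788254524405, 'rvec': array([ 2.30666816, -0.32092662,  0.13398155]), 'tvec': array([-542.46516255,  218.61319292,  924.40258612])}
0.1 [5.74529693e+02 2.00090802e-02 1.75928691e+02] [-1.79913901e+02 -3.23364417e-03  8.99998971e+01] [0.41642888 1.25988275 0.76350756] 91.12746272725957
scene [([398, 0, 6, 24, 72], [400.5, 10.5]), ([413, 0, 13, 23, 67], [419.0, 9.5]), ([178, 152, 12, 9, 67], [183.7, 155.6]), ([230, 176, 13, 14, 100], [235.6, 181.4]), ([151, 196, 14, 11, 93], [157.6, 200.6]), ([2, 206, 8, 9, 48], [5.5, 210.0])]
side [([251, 205, 15, 8, 72], [258.3, 208.8]), ([217, 249, 17, 9, 105], [225.2, 253.5]), ([289, 257, 16, 9, 90], [296.8, 261.4])]
```

View pics/scene.png

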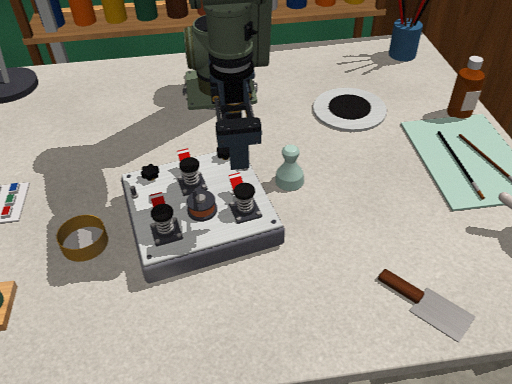

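View pics/side.png

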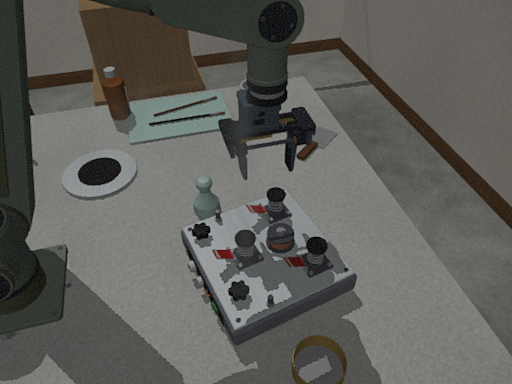

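The scene view shows the mounts with pad tops near (189,163) front, (244,189) left and (162,211) right. In the side view they are near (245,238), (276,194) and (317,244). All three tags stand up, and the nuts flank the front tag. Next I cast rays onto the pad-top plane and fit the shaker pose.

```bash
cat > h.py <<'E'
from workcell import *
import cv2,numpy as np
def ray(n,p):
    c=camera_info(n);R=cv2.Rodrigues(c["rvec"])[0]
    d=R.T@np.array([(p[0]-c["cx"])/c["fx"],(p[1]-c["cy"])/c["fy"],1]);return -R.T@c["tvec"],d
def plane(n,p,z):
    o,d=ray(n,p);return o+d*(z-o[2])/d[2]
def tri(p,q):
    A=[];b=[]
    for n,x in(("scene",p),("side",q)):
        o,d=ray(n,x);d=d/np.linalg.norm(d);M=np.eye(3)-np.outer(d,d);A.append(M);b.append(M@o)
    return np.linalg.lstsq(np.vstack(A),np.hstack(b),rcond=None)[0]
E
python3 - <<'E'
from h import *
P=[(189,163),(244,189),(162,211)];Q=[(245,238),(276,194),(317,244)]
T=[(183.7,155.6),(235.6,181.4),(157.6,200.6)];U=[(225.2,253.5),(258.3,208.8),(296.8,261.4)]
W=[]
for p,q in zip(P,Q):
    a,b=plane("scene",p,134),plane("side",q,134);W.append((a+b)[:2]/2);print(a.round(),b.round(),tri(p,q).round())
for t,u in zip(T,U):print("tag",tri(t,u).round())
L=np.array([(-45,0),(75,85),(75,-85)],float);W=np.array(W)
l=(L-L.mean(0))@[1,1j];w=(W-W.mean(0))@[1,1j];r=np.vdot(l,w);r/=abs(r)
th=np.angle(r);print("yaw",np.degrees(th));f=lambda x,y:(lambda v:(v.real.round(1),v.imag.round(1)))(W.mean(0)@[1,1j]+r*(complex(x,y)-L.mean(0)@[1,1j]))
for x,y in L:print("mount",f(x,y),"tagtip",f(x-34-36,y))
print("resid",[(np.array(f(*a))-b).round(1) for a,b in zip(L,W)])
print("nuts",plane("scene",(150,172),96),plane("side",(201,230),96),plane("side",(239,290),96))
for n in("scene","side"):
    im=grab_frame(n);c=im[130:280,110:300] if n=="scene" else im[170:320,170:370]
    cv2.imwrite(f"pics/{n}c.png",cv2.resize(c,None,fx=4,fy=4,interpolation=cv2.INTER_CUBIC))
E
```

```text
[502. -98. 134.] [ 502. -106.  134.] [ 502. -100.  131.]
[601.   9. 134.] [602.   1. 134.] [602.   7. 132.]
[ 637. -156.  134.] [ 638. -161.  134.] [ 638. -158.  133.]
tag [ 455. -113.  114.]
tag [556.  -7. 111.]
tag [ 589. -172.  113.]
yaw 12.29803340025816
mount (np.float64(502.4), np.float64(-102.2)) tagtip (np.float64(434.0), np.float64(-117.1))
mount (np.float64(601.6), np.float64(6.4)) tagtip (np.float64(533.2), np.float64(-8.5))
mount (np.float64(637.8), np.float64(-159.7)) tagtip (np.float64(569.4), np.float64(-174.6))
resid [array([ 0.3, -0. ]), array([-0.2,  1.1]), array([ 0., -1.])]
nuts [ 473.77898025 -188.76787664   96.        ] [421.44640223 -25.23395225  96.        ] [ 465.67253008 -198.62638981   96.        ]
```

View pics/sidec.png

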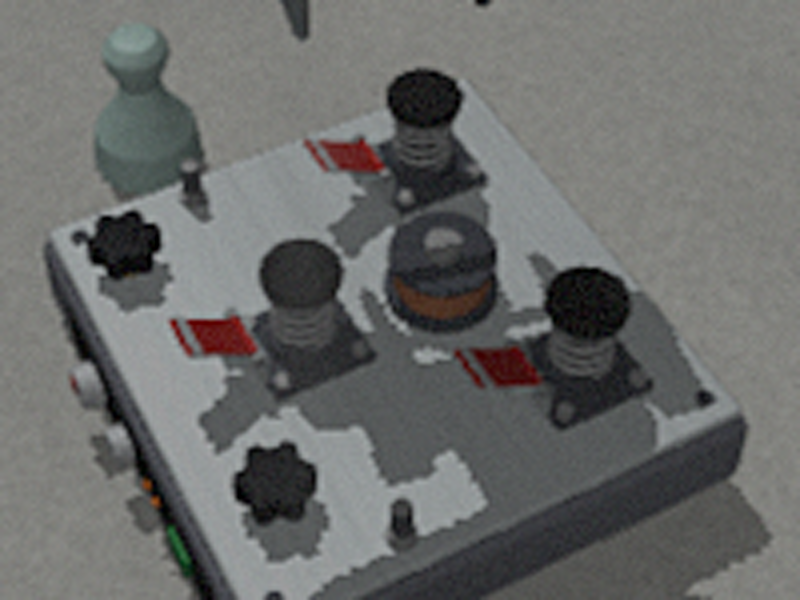

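The crop confirms the pad-top centres to about a pixel, which makes the mounts good to about 4 mm. I'll close the fingers, align yaw and go over the left pad.

Request:
move_arm(motion=[[0,[1,0.25,0],[0,0,1]],[0,[0.08,0,0],[0,0,1]],[0,[0,0,0],[0,0,1]],[0,[0,0,-0.5],[0,0,0]],[0,[0,0,0],[0,0,0]],[0,[0,0,0],[0,0,0]],[0,[0,0,0],[0,0,0]],[0,[0,0,0],[0,0,0]],[0,[0,0,0],[0,0,0]],[0,[0,0,-0.6],[0,0,0]],[0,[0,0,0],[0,0,0]],[0,[0,0,0],[0,0,0]]])

```text
time_s: 1.2
ee_pos: [601.5, 6.3, 148.9]
ee_rot: [-179.9, -0.0, 102.0]
force: [-0.6, 0.6, -0.2]
gripper_width: 14.2
gripper_force: 0.0
```

Request:
move_arm(motion=[[0,[0,0,-0.4],[0,0,0]],[0,[0,0,0],[0,0,0]],[0,[0,0,0],[0,0,0]],[0,[0,0,-0.24],[0,0,0]],[0,[0,0,-0.24],[0,0,0]],[0,[0,0,0],[0,0,0]],[0,[0,0,0],[0,0,0]],[0,[0,0,0],[0,0,0]]])

```text
time_s: 1.87
ee_pos: [602.1, 6.3, 127.1]
ee_rot: [180.0, -0.0, 102.0]
force: [-0.6, 0.2, -0.2]
gripper_width: 0.3
gripper_force: 0.0
```

No force at z = 127, so I take a look.

```bash
python3 - <<'E'
from h import *
im=grab_frame("side");a=im[150:270,190:350];b=grab_frame("scene")[100:260,150:310]
cv2.imwrite("pics/c1.png",np.hstack([cv2.resize(a,(400,300),interpolation=2),cv2.resize(b,(300,300),interpolation=2)]))
s=state();print(s["force"],s["ee_pos"])
E
```

```text
[-0.2841561  -0.02881059  1.02090937] [602.21421673   6.24866998 127.409549  ]
```

View pics/c1.png

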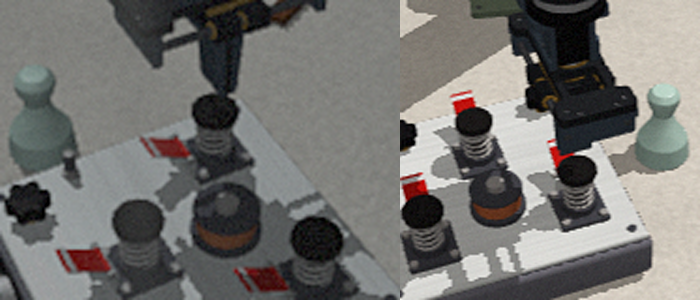

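```bash
python3 - <<'E'
from h import *
for n in("scene","side"):
    c=camera_info(n);K=np.array([[c["fx"],0,c["cx"]],[0,c["fy"],c["cy"]],[0,0,1]])
    p=np.array([[602,6,127],[602,6,137],[602,6,206],[602,6,260],[502,-102,134],[602,6,70],[602,6,0.]])
    print(n,cv2.projectPoints(p,c["rvec"],c["tvec"],K,None)[0].reshape(-1,2).round().tolist())
print("tip tri",tri((248,178),(280,188)))
cv2.imwrite("pics/w1.png",grab_frame("wrist"))
E
```

```text
scene [[243.0, 192.0], [242.0, 188.0], [241.0, 163.0], [240.0, 140.0], [187.0, 163.0], [244.0, 211.0], [245.0, 233.0]]
side [[275.0, 195.0], [275.0, 192.0], [276.0, 169.0], [277.0, 149.0], [244.0, 237.0], [275.0, 212.0], [274.0, 232.0]]
tip tri [606.39878225  10.09149982 156.40473198]
```

View pics/w1.png

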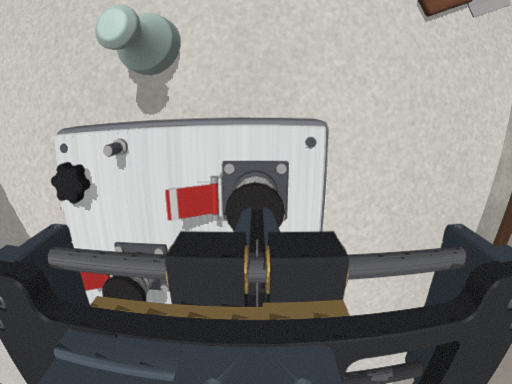

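The wrist view shows the fingertips centred over the left pad, at about (255,205). I'll creep down and watch the force.

Request:
move_arm(motion=[[0,[0,0,-0.12],[0,0,0]],[0,[0,0,0],[0,0,0]],[0,[0,0,0],[0,0,0]]])

```text
time_s: 2.27
ee_pos: [601.9, 6.3, 124.0]
ee_rot: [-180.0, -0.0, 102.0]
force: [0.7, -0.3, -0.3]
gripper_width: 0.5
gripper_force: 0.0
```

Request:
move_arm(motion=[[0,[0,0,-0.12],[0,0,0]],[0,[0,0,0],[0,0,0]],[0,[0,0,0],[0,0,0]]])

```text
time_s: 2.52
ee_pos: [601.8, 6.3, 120.9]
ee_rot: [-180.0, -0.0, 102.0]
force: [-0.1, 0.3, 0.8]
gripper_width: 0.7
gripper_force: 0.0
```

```bash
python3 - <<'E'
from h import *
a=grab_frame("side")[150:240,220:340];b=grab_frame("scene")[130:250,190:310]
g=lambda x:np.clip(x.astype(float)*2.2,0,255).astype(np.uint8)
cv2.imwrite("pics/c2.png",g(np.hstack([cv2.resize(a,(400,300),interpolation=2),cv2.resize(b,(300,300),interpolation=2)])))
print(camera_info("wrist"),state()["qpos"],state()["ee_pos"])
E
```

```text
{'fx': 297.3186396354542, 'fy': 297.3186396354542, 'cx': 256.6885623763591, 'cy': 189.9738992617791, 'rvec': array([-2.8515098 , -0.30013143, -0.04120385]), 'tvec': array([-589.42445416, -130.28168749,  304.8206499 ])} [-5.01200573e-01  2.29238009e+01  9.08619753e+01  1.87847691e-04
  6.62118917e+01 -1.24988709e+01] [602.01907909   6.23520239 121.15664201]
```

View pics/c2.png

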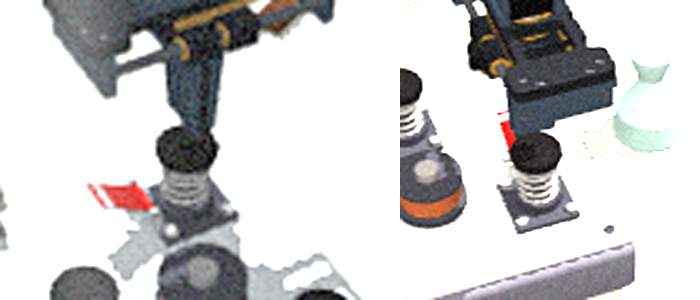

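In this view the pad looks unmoved, with the finger behind it. I'll check the pad position with the wrist camera.

```bash
cat >> h.py <<'E'
def wplane(p,z,dz=0):
    c=camera_info("wrist");R=cv2.Rodrigues(c["rvec"])[0];o=-R.T@c["tvec"]+[0,0,dz]
    u=np.array([p[0]-c["cx"],p[1]-c["cy"]])/c["fx"];t=np.linalg.norm(u)
    d=R.T@np.r_[u/t*np.sin(t),np.cos(t)];return o+d*(z-o[2])/d[2]
E
python3 - <<'E'
from h import *
for n in("scene","side"):
    print(n,ray(n,(256,192))[0].round())
c=camera_info("wrist");R=cv2.Rodrigues(c["rvec"])[0];print("wrist",(-R.T@c["tvec"]).round(),R[2].round(2))
im=cv2.imread("pics/w1.png")
for p,z in(((255,209),134),((124,290),134),((171,203),112),((193,202),106),((70,183),96),((311,142),70),((255,191),70)):print(p,wplane(p,z,6.3).round())
# TCP into wrist
for z in(121,134,150):
    q=R@np.array([602,6,z])+c["tvec"];th=np.arccos(q[2]/np.linalg.norm(q));print(z,(np.array([c["cx"],c["cy"]])+c["fx"]*th*q[:2]/np.linalg.norm(q[:2])).round())
cv2.imwrite("pics/w2.png",cv2.resize(grab_frame("wrist")[120:320,100:400],None,fx=2.6,fy=2.6,interpolation=2))
E
```

```text
scene [1314.  -51.  820.]
side [ 383. -652.  790.]
wrist [585.  81. 329.] [ 0.06 -0.27 -0.96]
(255, 209) [599.  12. 134.]
(124, 290) [502. -88. 134.]
(171, 203) [533.  -6. 112.]
(193, 202) [550.  -3. 106.]
(70, 183) [423. -15.  96.]
(311, 142) [640.  62.  70.]
(255, 191) [600.   7.  70.]
121 [257. 214.]
134 [258. 220.]
150 [258. 229.]
```

View pics/w2.png

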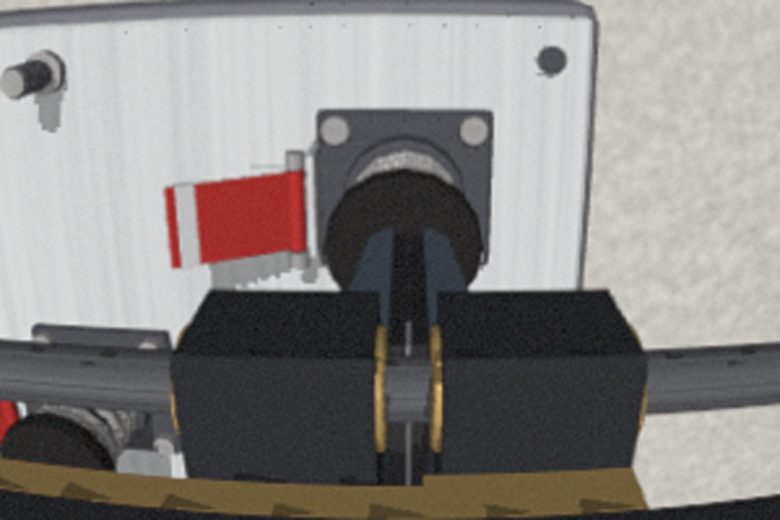

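In the wrist view the fingertips are over the pad's top, and the plate and spring beyond it are still visible. So the fingers must still be above it. I'll keep descending in small steps.

Request:
move_arm(motion=[[0,[0,0,-0.12],[0,0,0]],[0,[0,0,0],[0,0,0]],[0,[0,0,0],[0,0,0]]])

```text
time_s: 2.92
ee_pos: [601.8, 6.2, 117.9]
ee_rot: [-180.0, -0.0, 102.0]
force: [0.1, -0.6, -1.1]
gripper_width: 0.6
gripper_force: 0.0
```

```bash
python3 - <<'E'
from h import *
s=state();print(s["force"],s["torque"],s["effort"],s["ee_pos"])
E
```

```text
[ 0.05513814 -0.63105824 -1.07483307] [-0.0041027  -0.00978436  0.01908127] [-1.11311467e-03 -4.44761789e+01 -2.20230281e+01  6.13354566e-02
  4.96559276e-02 -8.39174004e-05] [601.81638292   6.23632585 117.91243306]
```

Request:
move_arm(motion=[[0,[0,0,-0.12],[0,0,0]],[0,[0,0,0],[0,0,0]],[0,[0,0,0],[0,0,0]]])

```text
time_s: 3.17
ee_pos: [601.8, 6.3, 114.9]
ee_rot: [-180.0, -0.0, 102.0]
force: [0.0, -0.0, 1.1]
gripper_width: 0.7
gripper_force: 0.0
```

```bash
python3 - <<'E'
from h import *
print(state()["force"])
a=grab_frame("side")[150:225,230:330];b=grab_frame("wrist")[120:270,160:360]
g=lambda x:np.clip(255*(x/255.)**.45,0,255).astype(np.uint8)
cv2.imwrite("pics/c3.png",g(np.hstack([cv2.resize(a,(400,300),interpolation=2),cv2.resize(b,(400,300),interpolation=2)])))
E
```

```text
[ 0.04117783 -0.04216583  1.0868889 ]
```

View pics/c3.png

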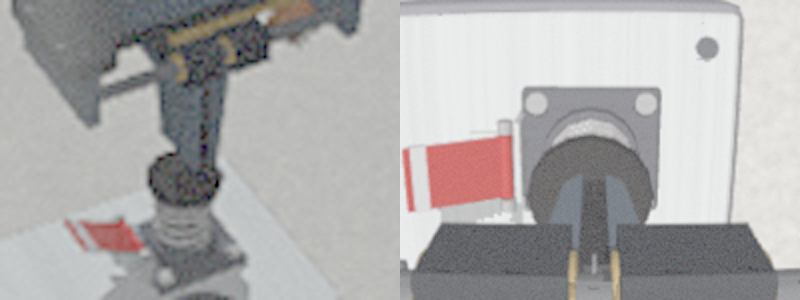

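With gamma applied, the fingertip (side crop (200,170)) hovers right over the disc. The real finger ends sit about 19 mm above the reported TCP, so contact should be close. I'll continue by feel.

Request:
move_arm(motion=[[0,[0,0,-0.12],[0,0,0]],[0,[0,0,0],[0,0,0]],[0,[0,0,0],[0,0,0]]])

```text
time_s: 3.52
ee_pos: [601.8, 6.3, 111.9]
ee_rot: [-180.0, -0.0, 102.0]
force: [0.0, 0.6, -0.8]
gripper_width: 0.4
gripper_force: 0.0
```

Request:
move_arm(motion=[[0,[0,0,-0.12],[0,0,0]],[0,[0,0,0],[0,0,0]],[0,[0,0,0],[0,0,0]]])

```text
time_s: 3.77
ee_pos: [601.8, 6.3, 108.9]
ee_rot: [-180.0, -0.0, 102.0]
force: [-0.5, 0.0, -1.3]
gripper_width: 0.5
gripper_force: 0.0
```

Request:
move_arm(motion=[[0,[0,0,-0.12],[0,0,0]],[0,[0,0,0],[0,0,0]],[0,[0,0,0],[0,0,0]]])

```text
time_s: 4.02
ee_pos: [601.9, 6.3, 106.0]
ee_rot: [-180.0, -0.0, 102.0]
force: [0.7, 0.2, -0.8]
gripper_width: 0.6
gripper_force: 0.0
```

Request:
move_arm(motion=[[0,[0,0,-0.12],[0,0,0]],[0,[0,0,0],[0,0,0]],[0,[0,0,0],[0,0,0]]])

```text
time_s: 4.27
ee_pos: [601.9, 6.2, 102.9]
ee_rot: [-180.0, -0.0, 102.0]
force: [0.4, -0.4, -0.7]
gripper_width: 0.3
gripper_force: 0.0
```

Request:
move_arm(motion=[[0,[0,0,-0.12],[0,0,0]],[0,[0,0,0],[0,0,0]],[0,[0,0,0],[0,0,0]]])

```text
time_s: 4.52
ee_pos: [601.9, 6.2, 99.9]
ee_rot: [-180.0, -0.0, 102.0]
force: [0.5, -0.3, 1.4]
gripper_width: 0.7
gripper_force: 0.0
```

```bash
python3 - <<'E'
from h import *
print(state()["force"])
a=grab_frame("side")[150:225,230:330];b=grab_frame("wrist")[120:270,160:360]
g=lambda x:np.clip(255*(x/255.)**.45,0,255).astype(np.uint8)
cv2.imwrite("pics/c4.png",g(np.hstack([cv2.resize(a,(400,300),interpolation=2),cv2.resize(b,(400,300),interpolation=2)])))
E
```

```text
[ 0.48560477 -0.26705204  1.36594051]
```

View pics/c4.png

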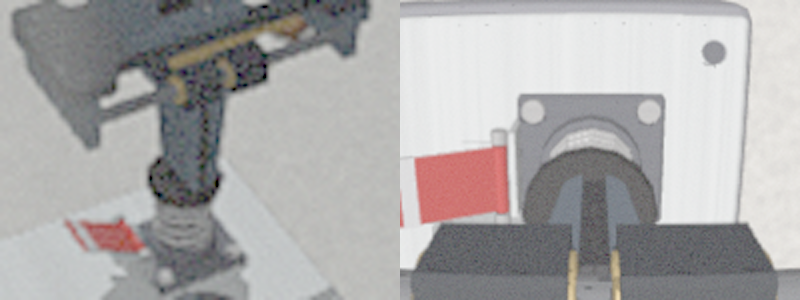

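The fingers now cover the disc from both the side and the wrist camera, so they are over it, with the -y edge seen near disc height. I'll keep descending by feel.

Request:
move_arm(motion=[[0,[0,0,-0.12],[0,0,0]],[0,[0,0,0],[0,0,0]],[0,[0,0,0],[0,0,0]]])

```text
time_s: 4.87
ee_pos: [602.0, 6.3, 97.1]
ee_rot: [180.0, -0.0, 102.0]
force: [0.8, -0.8, 0.2]
gripper_width: 0.4
gripper_force: 0.0
```

Request:
move_arm(motion=[[0,[0,0,-0.12],[0,0,0]],[0,[0,0,0],[0,0,0]],[0,[0,0,0],[0,0,0]]])

```text
time_s: 5.12
ee_pos: [602.2, 6.2, 94.7]
ee_rot: [180.0, 0.0, 102.0]
force: [-0.9, -0.5, 4.6]
gripper_width: 0.4
gripper_force: 2.3
```

Contact. The reported TCP is about 36 mm below the real fingertip. Now the slope.

Request:
move_arm(motion=[[0,[0,0,-0.12],[0,0,0]],[0,[0,0,0],[0,0,0]],[0,[0,0,0],[0,0,0]]])

```text
time_s: 5.37
ee_pos: [602.2, 6.2, 92.4]
ee_rot: [179.9, 0.0, 102.0]
force: [-1.8, 0.6, 8.0]
gripper_width: -0.0
gripper_force: 4.1
```

Request:
move_arm(motion=[[0,[0,0,-0.12],[0,0,0]],[0,[0,0,0],[0,0,0]],[0,[0,0,0],[0,0,0]]])

```text
time_s: 5.62
ee_pos: [602.3, 6.3, 90.0]
ee_rot: [179.9, 0.0, 102.0]
force: [-3.3, 0.0, 11.4]
gripper_width: 0.2
gripper_force: 5.8
```

Left pad: about 1.4 N/mm, so probably sound. Next is the front pad.

Request:
move_arm(motion=[[0,[0,0,1],[0,0,0]],[0,[-0.8,-0.87,0],[0,0,0]],[0,[-0.8,-0.87,0],[0,0,0]],[0,[-0.8,-0.87,0],[0,0,0]],[0,[-0.8,-0.87,0],[0,0,0]],[0,[-0.8,-0.87,0],[0,0,0]],[0,[0,0,0],[0,0,0]],[0,[0,0,-0.4],[0,0,0]],[0,[0,0,-0.24],[0,0,0]],[0,[0,0,-0.12],[0,0,0]],[0,[0,0,0],[0,0,0]],[0,[0,0,0],[0,0,0]],[0,[0,0,0],[0,0,0]]])

```text
time_s: 6.7
ee_pos: [502.2, -102.3, 94.1]
ee_rot: [-179.9, 0.0, 102.1]
force: [-1.7, -2.7, 3.9]
gripper_width: 0.1
gripper_force: 2.3
```

Request:
move_arm(motion=[[0,[0,0,-0.12],[0,0,0]],[0,[0,0,0],[0,0,0]],[0,[0,0,0],[0,0,0]]])

```text
time_s: 6.95
ee_pos: [502.3, -102.3, 91.6]
ee_rot: [-180.0, 0.0, 102.1]
force: [-2.8, -1.2, 7.9]
gripper_width: 0.3
gripper_force: 3.8
```

Request:
move_arm(motion=[[0,[0,0,-0.12],[0,0,0]],[0,[0,0,0],[0,0,0]],[0,[0,0,0],[0,0,0]]])

```text
time_s: 7.2
ee_pos: [502.4, -102.3, 89.1]
ee_rot: [180.0, 0.0, 102.1]
force: [-3.3, -2.5, 11.3]
gripper_width: 0.5
gripper_force: 5.3
```

Request:
move_arm(motion=[[0,[0,0,1],[0,0,0]],[0,[0.9,-0.38,0],[0,0,0]],[0,[0.9,-0.38,0],[0,0,0]],[0,[0.9,-0.38,0],[0,0,0]],[0,[0.9,-0.38,0],[0,0,0]],[0,[0.9,-0.38,0],[0,0,0]],[0,[0.9,-0.38,0],[0,0,0]],[0,[0,0,0],[0,0,0]],[0,[0,0,-0.4],[0,0,0]],[0,[0,0,-0.24],[0,0,0]],[0,[0,0,-0.12],[0,0,0]],[0,[0,0,0],[0,0,0]],[0,[0,0,0],[0,0,0]],[0,[0,0,0],[0,0,0]]])

```text
time_s: 8.37
ee_pos: [636.3, -158.7, 94.7]
ee_rot: [-180.0, -0.1, 102.0]
force: [-0.8, 2.2, 1.9]
gripper_width: 0.5
gripper_force: 1.2
```

Request:
move_arm(motion=[[0,[0,0,-0.12],[0,0,0]],[0,[0,0,0],[0,0,0]],[0,[0,0,0],[0,0,0]]])

```text
time_s: 8.62
ee_pos: [636.7, -159.1, 91.4]
ee_rot: [-180.0, -0.0, 102.0]
force: [-2.2, 2.2, 4.5]
gripper_width: -0.1
gripper_force: 2.0
```

Request:
move_arm(motion=[[0,[0,0,-0.12],[0,0,0]],[0,[0,0,0],[0,0,0]],[0,[0,0,0],[0,0,0]]])

```text
time_s: 8.87
ee_pos: [636.8, -159.2, 88.5]
ee_rot: [-180.0, -0.0, 102.0]
force: [-1.0, 2.2, 5.8]
gripper_width: 0.3
gripper_force: 2.8
```

The right mount is soft (about 0.6 N/mm against about 1.4). Now I move over its tag and press.

Request:
move_arm(motion=[[0,[0,0,1],[0,0,0]],[0,[0,0,0],[0,0,0]],[0,[-0.9,-0.2,0],[0,0,0]],[0,[-0.9,-0.2,0],[0,0,0]],[0,[-0.84,-0.2,0],[0,0,0]],[0,[0,0,0],[0,0,0]],[0,[0,0,-0.6],[0,0,0]],[0,[0,0,-0.4],[0,0,0]],[0,[0,0,-0.24],[0,0,0]],[0,[0,0,0],[0,0,0]],[0,[0,0,0],[0,0,0]]])

```text
time_s: 9.78
ee_pos: [571.2, -174.5, 81.5]
ee_rot: [-180.0, -0.0, 102.0]
force: [-0.0, -0.5, 0.4]
gripper_width: 0.5
gripper_force: 0.0
```

Request:
move_arm(motion=[[0,[0,0,-0.24],[0,0,0]],[0,[0,0,0],[0,0,0]],[0,[0,0,0],[0,0,0]]])

```text
time_s: 10.03
ee_pos: [571.2, -174.4, 76.1]
ee_rot: [180.0, -0.0, 102.0]
force: [-0.5, 0.3, -0.8]
gripper_width: 0.7
gripper_force: 0.0
```

Request:
move_arm(motion=[[0,[0,0,-0.2],[0,0,0]],[0,[0,0,0],[0,0,0]],[0,[0,0,0],[0,0,0]]])

```text
time_s: 10.28
ee_pos: [570.9, -174.4, 70.9]
ee_rot: [-180.0, -0.0, 102.0]
force: [-0.1, 0.3, 0.5]
gripper_width: 0.7
gripper_force: 0.0
```

```bash
python3 - <<'E'
from h import *
a=grab_frame("side")[190:290,250:350];b=grab_frame("wrist")[120:320,140:360];c=grab_frame("scene")[140:240,120:220]
g=lambda x:np.clip(255*(x/255.)**.5,0,255).astype(np.uint8)
top=np.hstack([cv2.resize(a,(400,400),interpolation=2),cv2.resize(c,(400,400),interpolation=2)])
cv2.imwrite("pics/c5.png",g(np.vstack([top,np.hstack([cv2.resize(b,(220,200)),np.zeros((200,580,3),np.uint8)])])))
for n,im in(("side",grab_frame("side")),("wrist",grab_frame("wrist"))):
  h=cv2.cvtColor(im,cv2.COLOR_BGR2HSV);m=((h[...,0]<8)|(h[...,0]>172))&(h[...,1]>140)&(h[...,2]>60)
  k,_,st,cc=cv2.connectedComponentsWithStats(m.astype(np.uint8))
  print(n,[(st[i].tolist(),cc[i].round(1).tolist()) for i in range(1,k) if st[i,4]>25])
E
```

```text
side [([251, 206, 11, 7, 54], [256.9, 208.5]), ([217, 249, 17, 9, 103], [225.0, 253.4]), ([297, 258, 8, 10, 47], [300.2, 263.1])]
wrist [([72, 79, 50, 42, 1682], [94.1, 99.4]), ([59, 83, 5, 40, 123], [60.6, 102.6]), ([269, 205, 41, 28, 859], [292.0, 218.1])]
```

View pics/c5.png

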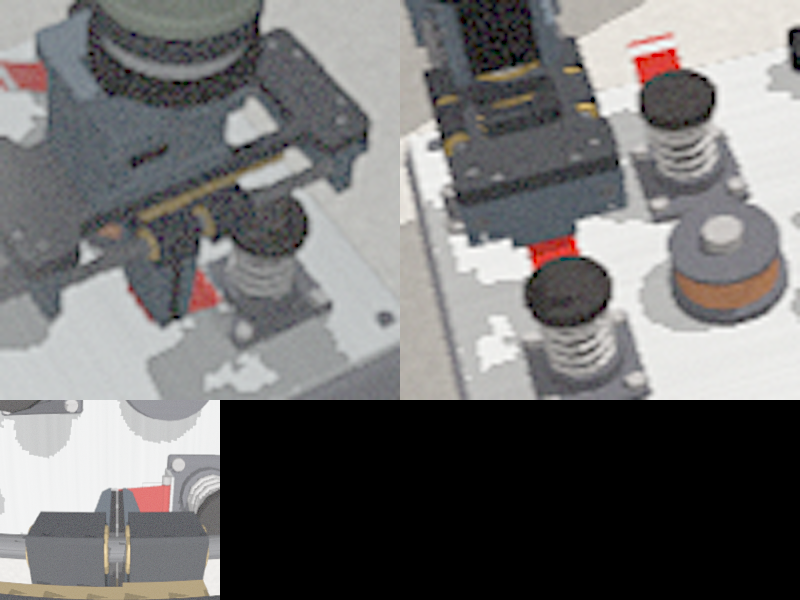

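The fingers are over the outer part of the right tag, with red visible on the hinge side. The pad and the coil are clear of the gripper. I'll continue down by feel.

Request:
move_arm(motion=[[0,[0,0,-0.16],[0,0,0]],[0,[0,0,0],[0,0,0]],[0,[0,0,0],[0,0,0]]])

```text
time_s: 10.78
ee_pos: [570.8, -174.4, 66.9]
ee_rot: [-180.0, -0.0, 102.0]
force: [-0.5, 0.6, 0.5]
gripper_width: 0.7
gripper_force: 0.0
```

Request:
move_arm(motion=[[0,[0,0,-0.16],[0,0,0]],[0,[0,0,0],[0,0,0]],[0,[0,0,0],[0,0,0]]])

```text
time_s: 11.03
ee_pos: [570.8, -174.4, 62.8]
ee_rot: [-180.0, -0.0, 102.0]
force: [0.1, -0.7, -0.4]
gripper_width: 0.5
gripper_force: 0.0
```

```bash
cat > red.py <<'E'
from h import *
print(state()["time_s"],state()["force"],state()["ee_pos"])
for n in("side","wrist","scene"):
  im=grab_frame(n)
  h=cv2.cvtColor(im,cv2.COLOR_BGR2HSV);m=((h[...,0]<8)|(h[...,0]>172))&(h[...,1]>140)&(h[...,2]>60)
  k,_,st,cc=cv2.connectedComponentsWithStats(m.astype(np.uint8))
  print(n,[(st[i].tolist(),cc[i].round(1).tolist()) for i in range(1,k) if st[i,4]>25])
E
python3 red.py
```

```text
11.0333 [ 0.08400391 -0.69591674 -0.38891443] [ 570.7753931  -174.42658956   62.80339955]
side [([251, 206, 11, 7, 45], [256.2, 208.6]), ([217, 249, 17, 9, 104], [225.1, 253.5]), ([297, 258, 8, 11, 49], [300.2, 263.7])]
wrist [([65, 78, 50, 44, 1768], [87.0, 99.5]), ([51, 83, 5, 41, 136], [53.1, 102.5]), ([271, 209, 42, 23, 787], [293.2, 219.9]), ([256, 211, 3, 36, 60], [256.6, 228.2])]
scene [([398, 0, 6, 24, 72], [400.5, 10.5]), ([413, 0, 13, 23, 66], [418.8, 9.8]), ([178, 152, 12, 9, 67], [183.7, 155.6]), ([230, 176, 13, 13, 99], [235.6, 181.3]), ([153, 201, 12, 6, 30], [158.0, 203.5]), ([2, 206, 8, 9, 48], [5.5, 210.0])]
```

Request:
move_arm(motion=[[0,[0,0,-0.12],[0,0,0]],[0,[0,0,0],[0,0,0]]])

```text
time_s: 11.35
ee_pos: [571.4, -174.6, 61.2]
ee_rot: [179.9, 0.0, 102.0]
force: [-0.9, -0.0, 5.3]
gripper_width: 0.3
gripper_force: 2.5
```

Request:
move_arm(motion=[[0,[0,0,-0.12],[0,0,0]],[0,[0,0,0],[0,0,0]]])

```text
time_s: 11.52
ee_pos: [571.5, -174.7, 60.8]
ee_rot: [179.9, 0.1, 102.0]
force: [-6.1, 1.5, 19.4]
gripper_width: 0.1
gripper_force: 9.6
```

Request:
move_arm(motion=[[0,[0,0,-0.12],[0,0,0]],[0,[0,0,0],[0,0,0]]])

```text
time_s: 11.68
ee_pos: [571.6, -174.8, 60.4]
ee_rot: [179.8, 0.1, 102.0]
force: [-9.8, 2.5, 32.6]
gripper_width: 0.4
gripper_force: 16.4
```

The tag is hard on its stop at the predicted height, TCP about 61. I'll lift off, clear the area and check.

Request:
move_arm(motion=[[0,[0,0,0.5],[0,0,0]],[0,[0,0,1],[0,0,0]],[0,[0,0,1],[0,0,0]],[0,[0,0,1],[0,0,0]],[0,[0,0,1],[0,0,0]],[0,[0,0,1],[0,0,0]],[0,[0,0,1],[0,0,0]],[0,[0,0,0],[0,0,0]],[0,[0,0,0],[0,0,0]],[0,[0,0,0],[0,0,0]]])

```text
time_s: 12.52
ee_pos: [570.5, -174.3, 215.8]
ee_rot: [-179.9, -0.0, 102.0]
force: [0.2, -0.5, 0.3]
gripper_width: 0.7
gripper_force: 0.0
```

```bash
python3 red.py; python3 - <<'E'
from h import *
h=np.radians(12.3);r=np.array([np.cos(h),np.sin(h)]);p=np.array([637.8,-159.7])
for n in("side","scene"):
    c=camera_info(n);K=np.array([[c["fx"],0,c["cx"]],[0,c["fy"],c["cy"]],[0,0,1]])
    P=[np.r_[p-r*(34+18*np.cos(a)),97+18*np.sin(a)] for a in(.54,0)]
    print(n,"up/flat",cv2.projectPoints(np.array(P),c["rvec"],c["tvec"],K,None)[0].reshape(-1,2).round(1).tolist())
E
```

```text
12.5167 [ 0.1762504  -0.47766578  0.25955312] [ 570.46218652 -174.31697707  215.77256636]
side [([251, 206, 9, 7, 30], [255.0, 208.6]), ([217, 249, 17, 9, 102], [225.0, 253.5]), ([286, 257, 19, 15, 161], [295.0, 263.8])]
wrist [([254, 9, 2, 21, 42], [254.5, 19.0]), ([263, 10, 27, 25, 565], [276.1, 22.3]), ([150, 90, 31, 23, 659], [165.4, 101.2]), ([142, 92, 2, 22, 36], [142.6, 101.1]), ([258, 165, 31, 22, 644], [272.8, 175.0])]
scene [([398, 0, 6, 24, 72], [400.5, 10.5]), ([413, 0, 13, 23, 65], [419.1, 9.4]), ([178, 152, 12, 9, 66], [183.7, 155.6]), ([230, 176, 13, 14, 100], [235.6, 181.4]), ([152, 200, 13, 7, 49], [157.6, 202.8]), ([2, 206, 8, 9, 48], [5.5, 210.0])]
side up/flat [[294.9, 261.3], [293.6, 264.5]]
scene up/flat [[157.2, 204.4], [157.7, 206.7]]
```

The right tag moved as a flat tag should: side (296.8,261.4) to (295,263.8), scene row +2.2. The front and left tags are unchanged, and the hand is clear.

```bash
python3 -c "
from workcell import *
print(job_done())"
```

```text
the job is handed in; nothing more can be done
None
```

The right-hand mount (shaker +x, -y) was the soft one, at about 0.6 N/mm against about 1.4 for the other two; its tag is pressed flat, the other two tags stayed up, and the job is handed in with no verdict shown.

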